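# Close up the tin rack with its sliding stop

## Robot

A 6-joint arm with a two-finger parallel gripper is mounted at the origin on a cart in front of the work surface, level with it; the furniture and walls round the work are solid. World frame = base frame: x ahead of the robot, y to its left, z up, the work surface at z = 0. Lengths are in m, angles in rad, forces in N, time in s.
With the tool pointing down it reaches from about 0.425 to 0.95 m from the base axis. Payload 3.5 kg.
Tool frame: the origin (TCP) lies at the very end of the fingers, on their centre line; the grasp point (between the pads) lies 19 mm behind it (ctrl.grip_point_offset is the distance from the TCP to the grasp point, in m); z points along the fingers, y is the line along which they close (so a half turn about z gives the same grasp; the last joint's range is limited). The gripper opens to 85 mm and grips with 20 to 120 N. Pads are 22 mm wide; open, the fingers measure 114 mm over their backs; the gripper's body (76 mm by 85 mm) begins 54 mm behind the grasp point. The pads swing forward as they close: fully open they stand 13 mm farther back than shut.
Start: joints at [-1.486, 0.286, 1.577, -0, 1.279, -0.15], TCP at [0.157, -0.656, 0.231] pointing down, gripper open.
Joint ranges: [-2.77, 2.77], [-0.9, 2.22], [0.21, 2.48], [-1.53, 4.67], [0.24, 2.81], [-2.84, 2.84]. Speed limits (rad/s): [2.79, 2.79, 3.14, 3.14, 3.14, 3.14].

## Interface

Orientations are given as a unit quaternion [x, y, z, w].
In Python, from plant import ctrl gives the robot as it stands. The module is installed in compiled form; this text tells all that it offers.
- The arm moves only by the shell command python3 -m pendant 'ROWS' [OPENING] [FORCE]. ROWS is JSON, a list of rows, each an object of numbers: "dx", "dy", "dz": the shift along the tool's x, y, z in cm; "twist": the turn about the tool's z in degrees. A call has 1 to 10 rows; each row is the pose to reach, as a shift and turn from the pose commanded when the call began, along the tool's axes at that moment; what a row does not reach only later rows make up. A row lasts 1/8 s, in which the tool goes at most 62.5 mm and 10.7 degrees, less where a joint would pass 70% of its speed; a pose out of reach is approached as far as the arm can. A call with a gripper value outside its range is refused whole. OPENING is the opening in per cent of the stroke, from 0 (shut) to 100 (fully open), set as the call begins (- or left out, the last holds). The fingers move at their own pace and stop on an object; FORCE is the grip in N (left out, the last holds). Time passes only in rows, so rows that repeat a pose let the fingers close. It gives the time, the measured TCP pose, the force, the opening and the grip force at its end, in the units of the state.
- ctrl.get_state(): the state, without advancing time (a new reading comes with each control period).
- ctrl.read_camera(name): name is "side" or "top"; returns a dict with "img" (480x640x3 uint8, red, green, blue), "depth" (480x640 float32, m along the optical axis (not along the pixel's ray), 0 where there is no reading), "camera_matrix" (3x3 intrinsics, pixels), "xyz" and "rotation" of the camera in the world. Camera axes: x right, y up, looking along -z (the intrinsics and any distortion apply to the point x, -y, -z); pixel columns grow to the right and rows downward; lengths in m; the calibration is good to about 2 mm. A picture is of the moment at which its call begins.
- ctrl.sign_off(): hands the job in; it is judged then, once.
The state is a dict: "time": time; "qpos": joint angles; "dq": joint speeds; "joint_efforts": joint torques, N m; "eef_pos": TCP position; "tcp_rot": TCP orientation; "contact_force": force on the tool from outside, world axes, zero at the start; "wrist_torque": the same for the moment, N m; "opening": opening from 0.0 (shut) to 1.0 (fully open); "finger_force": force on a finger pad.
Only numpy, scipy, OpenCV 4.12 (cv2) and the standard library are available. Lean on these libraries where they do the work, as an engineer would, in place of code of your own. Each camera call takes 0.05 s, during which the arm holds its last target. There are 200 camera calls.

## Task

Close up the row of tins in the wooden rack: with the fingertips push the upright end stop along its rail towards the tins until its spring pin rides over the low ridge and drops into the notch of the dark steel clip, and do not shove it on over the high ridge. Push gently on the stop and let it move the tins along; pick nothing up, do not touch the tins, and leave the other things on the counter where they are. Finish with the pin seated in the notch, the tins upright in the rack and the hand clear.

Things in the scene. Friction and masses are not known exactly. Their poses are not given: they have to be found in the camera images.
- rack: Low light-wood tin rack fixed to the counter, 126 x 420 mm. Origin: centre of its underside; x points away from the robot, y along the channel: open end at +y, end wall (46 mm high) at -y. Base 12 mm thick; aluminium rail along the front at x = -53 mm, top at z = 24 mm; back wall at x = +57 mm, top at 28 mm. The channel between, 96 mm wide, is empty on the +y side of the stop.
- stop_push (a point): Middle of the stop's push face, 60 mm above the counter. The stop is an upright wooden plate across the channel, 86 mm wide, 10 mm thick, 14 to 84 mm above the counter; the point is on its +y face. Axes parallel to the rack's. Push to -y. Its metal pin housing over the front rail (57 mm to -x) carries a pin knob, top 72 mm above the counter.
- stop (a joint): Travel of the stop along the rack's -y axis, towards the tins (m), 0 to 0.19; starts at 0 to 0.04. It only slides, 95 to 175 mm to the notch. Sliding takes 1 to 2 N, plus up to about 2.5 N for each tin it pushes.
- pin_tip (a point): Lower tip of the upright spring pin (8 mm thick, round end) that the stop carries over the front rail. It runs level with the rail's top, 24 mm above the counter, is lifted 3 mm by the clip's low ridge and drops back in the notch.
- notch (a point): Bottom of the notch in the dark steel clip (40 mm long) on the front rail, 24 mm above the counter, axes as the rack's. The clip sits elsewhere along the rail each time and is fixed. The pin is seated with its tip at this point and then stays by itself. A low ridge (3 mm) 7 mm to +y takes 6 to 10 N in all to cross, felt from 14 mm before the notch; then the force drops to about 0.
- high_ridge (a point): Top of the clip's high ridge, 6 mm above the rail's top, 9 mm to -y of the notch. The seated pin rests against it: pushing on takes 12 to 17 N in all before the pin climbs it, so the force rises steeply again after the drop, at the seat.
- tin_a_mid (a point): Centre of the loose tin next to the stop: closed round food tin, 86 mm across, 40 mm high (0.16 to 0.33 kg), standing in the channel; the stop pushes it along.
- tin_b_mid (a point): Centre of the same kind of tin nearer the end wall.
- spice_jar_6_mid (a point): Bystander: centre of a spice jar, 46 mm across, 98 mm high, behind the rack.
- salt_shaker_mid (a point): Bystander: centre of a small shaker, 18 mm across, 40 mm high, behind the rack.
- pepper_shaker_mid (a point): Bystander: centre of the second small shaker, 18 mm across, 40 mm high, behind the rack.
- garlic_2_mid (a point): Bystander: centre of a garlic bulb, about 60 mm, left of the rack.
- lemon_1_mid (a point): Bystander: centre of a lemon, 78 x 55 x 56 mm, right of the rack.

How it is judged:
On the way:
1. the fingers push the stop on to the low ridge before the notch (y of pin_tip in the frame of notch between 0.004 and 0.014 m and contact force between the fingers and rack above 1.5 N).
At the end, for the whole second after the job is handed in: The stop stands still with its pin within 3 mm of the notch, and both tins stand upright on the rack's floor between the stop and the end wall (y of pin_tip in the frame of notch between -0.003 and 0.003 m and velocity of joint stop between -0.005 and 0.005 m/s and angle between each of tin_a_mid, tin_b_mid's own z axis and vertical below 0.1 rad and z of tin_a_mid in the frame of rack between 0.026 and 0.038 m and y of each of tin_a_mid, tin_b_mid in the frame of rack above -0.17 m and y of each of tin_a_mid, tin_b_mid in the frame of stop_push below -0.045 m and z of tin_b_mid in the frame of rack between 0.026 and 0.038 m); the robot touches nothing.
It fails at once if the stop is shoved past the notch (more than 10 mm) (y of pin_tip in the frame of notch below -0.01 m).
It fails at once if the stop is pushed with more than 40 N (contact force between any of the fingers, the arm and rack above 40 N).
It fails at once if the robot touches a tin (contact force between any of the fingers, the arm and tin_a above 1 N or contact force between any of the fingers, the arm and tin_b above 1 N).
It fails at once if a tin is lifted or tipped (height (world z) of any of tin_a_mid, tin_b_mid above 0.045 m or angle between any of tin_a_mid, tin_b_mid's own z axis and vertical above 0.3 rad).
It fails at once if a bystander is displaced by more than 25 mm (distance of any of spice_jar_6_mid, salt_shaker_mid, pepper_shaker_mid, garlic_2_mid, lemon_1_mid from where it was at the start of the episode above 0.025 m).
It also fails if it takes over 43 s, if anything falls off the work surface, if the arm or the gripper's body presses on something with over 40 N, if the wrist force passes 120 N, or if a joint passes its speed limit or range.

## Working session

There is one attempt and no reset: what is moved stays moved. The work goes in short steps, Python scripts to look and compute and a shell command to move; the robot and the scene stay as the last step left them, time stands still between calls to the robot, and variables do not carry over. Pictures are saved under pics/ and viewed, at most 10 in all, crops included, and the job is handed in when it is done.

```bash
mkdir -p pics
cat > h.py <<'E'
import numpy as np,cv2
from plant import ctrl
def cam(n):
    c=ctrl.read_camera(n); return c
def pts(c):
    K=np.array(c["camera_matrix"]);R=np.array(c["rotation"]);d=c["depth"]
    v,u=np.mgrid[:480,:640]
    p=np.stack([(u-K[0,2])/K[0,0]*d,-(v-K[1,2])/K[1,1]*d,-d],-1)
    return p@R.T+np.array(c["xyz"])
E
python3 - <<'E'
from h import *
for n in("top","side"):
    c=cam(n); cv2.imwrite(f"pics/{n}0.png",c["img"][...,::-1]); np.savez(n+"0.npz",**c,)
    print(n,c["xyz"],c["rotation"],c["camera_matrix"],[k for k in c])
s=ctrl.get_state();print(s)
E
```

```text
top [0.40056471 0.01361341 1.2638224 ] [-0.02651223  0.01755538  0.70720683 -0.70629131] [[477.74684149   0.         319.52271018]
 [  0.         477.74684149 247.53242525]
 [  0.           0.           1.        ]] ['img', 'depth', 'camera_matrix', 'xyz', 'rotation']
side [-0.04533973  0.92526162  0.87926598] [-0.10788108  0.4249731   0.86715109 -0.2362383 ] [[591.30144382   0.         318.96857053]
 [  0.         591.30144382 231.1577409 ]
 [  0.           0.           1.        ]] ['img', 'depth', 'camera_matrix', 'xyz', 'rotation']
{'time': 0.1, 'qpos': array([-1.48602391e+00,  2.87104101e-01,  1.57804706e+00,  4.94044251e-06,
        1.27861221e+00, -1.49995706e-01]), 'dq': array([-0.00090113, -0.0029166 , -0.00266364,  0.00140497,  0.00045614,
       -0.00048676]), 'joint_efforts': array([ 3.68604069e-04, -4.07298446e+01, -2.93699080e+01, -1.37533893e-04,
        3.43114320e-03,  1.75687535e-05]), 'eef_pos': array([ 0.1569979 , -0.65586789,  0.23005858]), 'tcp_rot': array([ 9.93117897e-01,  1.17113895e-01,  3.77525069e-05, -1.08470302e-03]), 'contact_force': array([-0.37756711,  0.31726374,  0.36129157]), 'wrist_torque': array([-0.02226883, -0.0138722 ,  0.01664388]), 'finger_force': 0.0, 'opening': 1.0019616495135053}
```

View pics/top0.png

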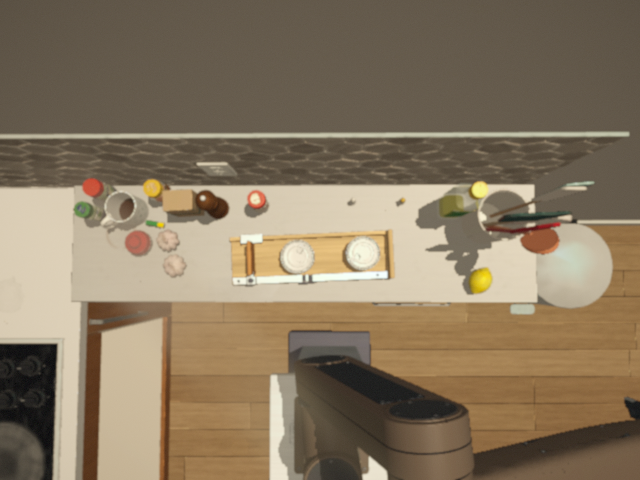

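View pics/side0.png

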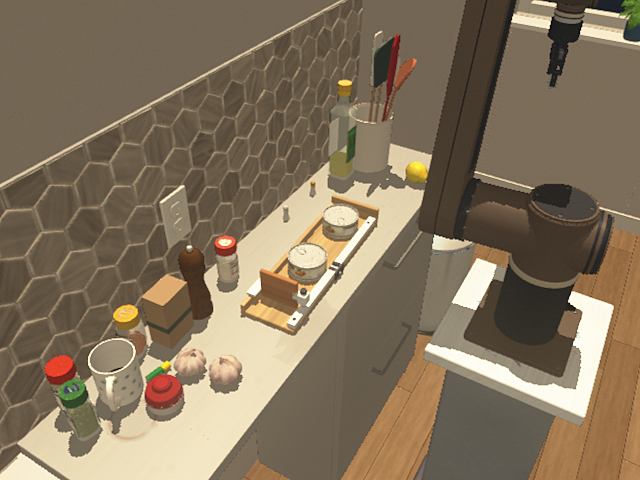

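Top: the stop is the brown bar at (250,258), with the pin housing at (251,280), the dark clip at (307,279), and the tins at (297,257) and (362,253). The side view agrees: stop (280,287), knob (303,293), clip (337,268). I'll measure these points next.

```bash
sed -i 's/R=np.array(c\["rotation"\])/R=Rotation.from_quat(c["rotation"]).as_matrix()/; 1a from scipy.spatial.transform import Rotation' h.py
python3 - <<'E'
from h import *
for n,(x0,x1,y0,y1) in (("top",(225,400,225,290)),("side",(235,385,190,335))):
    c=dict(np.load(n+"0.npz")); P=pts(c); np.save(n+"P.npy",P)
    im=c["img"][y0:y1,x0:x1,::-1]; f=4
    cv2.imwrite(f"pics/{n}c.png",cv2.resize(im,None,fx=f,fy=f,interpolation=cv2.INTER_CUBIC))
    sub=P[y0:y1,x0:x1].reshape(-1,3); rgb=c["img"][y0:y1,x0:x1].reshape(-1,3).astype(int)
    hsv=cv2.cvtColor(c["img"],cv2.COLOR_RGB2HSV)[y0:y1,x0:x1].reshape(-1,3).astype(int)
    def show(l,m):
        q=sub[m]; print(n,l,m.sum(), np.round(np.percentile(q,[2,50,98],axis=0),4).tolist() if m.sum() else "")
    z=sub[:,2]
    show("z>.075 stop",(z>.075)&(z<.1)); show("dark",(hsv[:,2]<70)&(z>.02)&(z<.04))
    show("z .06-.075",(z>.06)&(z<.075)); 
    t=(z>.045)&(z<.058)&(hsv[:,1]<80)
    show("tins",t)
    show("wood z>.005",(z>.007)&(z<.06))
E
```

```text
top z>.075 stop 145 [[0.409, 0.1982, 0.0764], [0.4485, 0.2036, 0.0827], [0.4908, 0.2088, 0.0886]]
top dark 0 
top z .06-.075 89 [[0.3866, 0.1911, 0.0603], [0.4016, 0.1999, 0.0659], [0.4874, 0.2113, 0.0737]]
top tins 1678 [[0.4167, -0.1173, 0.0453], [0.4596, -0.0382, 0.0488], [0.5004, 0.1245, 0.0544]]
top wood z>.005 7502 [[0.3912, -0.1507, 0.0081], [0.4538, 0.0437, 0.0214], [0.5153, 0.2535, 0.0526]]
side z>.075 stop 493 [[0.4139, -0.025, 0.0755], [0.6502, 0.0777, 0.0829], [0.6561, 0.2133, 0.0988]]
side dark 8 [[0.3876, -0.0949, 0.0203], [0.3982, 0.0624, 0.0237], [0.4101, 0.2171, 0.0291]]
side z .06-.075 482 [[0.3896, -0.0527, 0.0603], [0.4709, 0.2061, 0.0669], [0.6558, 0.2142, 0.0745]]
side tins 1601 [[0.3917, -0.1155, 0.0453], [0.4611, 0.0597, 0.0482], [0.6535, 0.2121, 0.0557]]
side wood z>.005 8762 [[0.3889, -0.1491, 0.0083], [0.4543, 0.0734, 0.0245], [0.6547, 0.2601, 0.0553]]
```

View pics/topc.png

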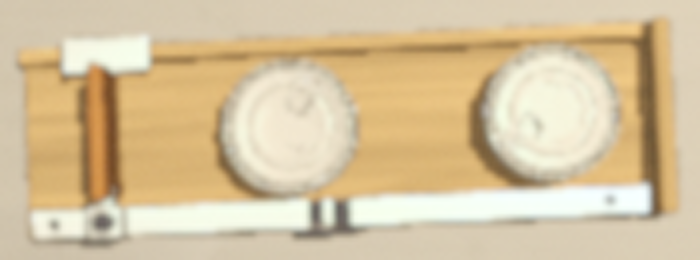

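View pics/sidec.png

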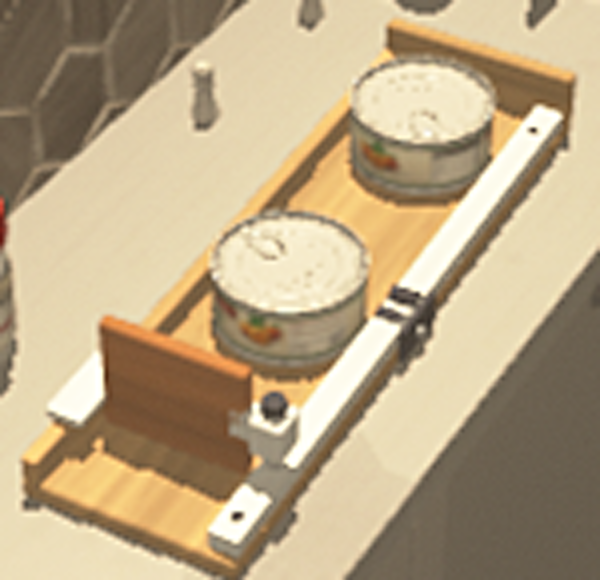

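The top crop shows the clip's ridges as two dark bands at crop (317,213) and (342,213). Spacing matches 16 mm. The knob is at (102,222). In the side crop the bands are at about (395,312) and (408,295), and the knob top is at (274,400). Next I'll cast rays for these.

```bash
cat >> h.py <<'E'
def ray(c,u,v,z):
    K=np.array(c["camera_matrix"]);R=Rotation.from_quat(c["rotation"]).as_matrix()
    d=R@np.array([(u-K[0,2])/K[0,0],-(v-K[1,2])/K[1,1],-1]); o=np.array(c["xyz"])
    return o+d*(z-o[2])/d[2]
E
python3 - <<'E'
from h import *
T=dict(np.load("top0.npz"));S=dict(np.load("side0.npz"))
cr=lambda x,o:(x+.5)/4-.5+o
def t(x,y,z): return ray(T,cr(x,225),cr(y,225),z)
def s(x,y,z): return ray(S,cr(x,235),cr(y,190),z)
p=lambda l,a:print(l,np.round(a,4))
p("T low",t(317,213,.027));p("T high",t(342,213,.030))
p("S low",s(395,312,.027));p("S high",s(408,295,.030))
p("T knob",t(102,222,.072));p("S knob",s(274,397,.072))
p("T stop top a",t(93,66,.084));p("T stop top b",t(98,200,.084))
p("S stop +y top corners",s(103,325,.084));p("",s(249,372,.084))
g=cv2.cvtColor(T["img"],cv2.COLOR_RGB2GRAY).astype(int)
for r in (276,277,278,279): print(r,g[r,296:318])
# rail line in the top view
h=cv2.cvtColor(T["img"],cv2.COLOR_RGB2HSV); m=(h[...,1]<45)&(h[...,2]>205)
q=np.array([(v,u) for v in range(268,290) for u in range(262,388) if m[v,u]])
W=np.array([ray(T,u,v,.024) for v,u in q]); W=W[(W[:,0]>.36)&(W[:,0]<.42)]
vx,vy,x0,y0=cv2.fitLine(W[:,:2].astype(np.float32),cv2.DIST_L2,0,.01,.01).ravel()
print("rail dir",vx,vy,x0,y0,len(W))
for n,c in(("top",T),("side",S)):
    P=np.load(n+"P.npy");k=(P[...,2]>.078)&(P[...,2]<.09)&(P[...,0]<.52)&(P[...,0]>.36)&(P[...,1]>.15)&(P[...,1]<.25)
    L=cv2.fitLine(P[k][:,:2].astype(np.float32),cv2.DIST_L2,0,.01,.01).ravel();print(n,"stop",L,P[k].min(0),P[k].max(0))
for a in (293,257),(0,0):pass
for nm,uv in(("tinA",(297,257)),("tinB",(362,253))):
    print(nm,ray(T,*uv,.052))
E
```

```text
T low [0.3993 0.0698 0.027 ]
T high [0.3992 0.0535 0.03  ]
S low [0.4004 0.0705 0.027 ]
S high [0.3996 0.0576 0.03  ]
T knob [0.3938 0.2018 0.072 ]
S knob [0.3975 0.2015 0.072 ]
T stop top a [0.4904 0.2063 0.084 ]
T stop top b [0.4074 0.2025 0.084 ]
S stop +y top corners [0.4916 0.2117 0.084 ]
 [0.4106 0.2034 0.084 ]
276 [244 247 249 249 249 235 186 124 125 187 235 235 185 115 108 141 200 238
 250 250 250 250]
277 [249 250 250 250 250 235 184 114 117 185 234 235 184 112 104 129 194 238
 250 251 251 250]
278 [248 248 248 248 248 234 183 113 117 183 232 233 183 112 102 124 191 236
 249 250 250 251]
279 [248 247 248 248 248 234 186 117 118 179 228 230 184 116 104 124 190 237
 249 250 250 250]
rail dir 0.016656658 -0.99986124 0.39082024 0.0038744598 1687
top stop [0.99919254 0.04017735 0.44889978 0.20392738] [0.40895871 0.19777708 0.07800179] [0.49104826 0.20895745 0.08911927]
side stop [0.9984992  0.0547662  0.45300677 0.20790772] [0.40840092 0.19839904 0.07802098] [0.49610082 0.21538974 0.08731085]
tinA [0.45221323 0.08617301 0.052     ]
tinB [ 0.46213085 -0.07882292  0.052     ]
```

```bash
cat >> h.py <<'E'
def go(*tg):
    s=ctrl.get_state();R=Rotation.from_quat(s["tcp_rot"]).as_matrix()
    for t in tg: print("to",t,"tool cm",np.round(R.T@(np.array(t)-s["eef_pos"])*100,2))
    print("yaw",np.degrees(np.arctan2(R[1,0],R[0,0])).round(2),"pos",s["eef_pos"].round(4),"F",s["contact_force"].round(2),"t",s["time"],"q",s["qpos"].round(2))
E
python3 - <<'E'
from h import *
T=dict(np.load("top0.npz"))
cr=lambda x:(x+.5)/4-.5+225
for a in((20,52),(668,18)): print(ray(T,cr(a[0]),cr(a[1]),.028))
for a in((35,240),(655,213)): print(ray(T,cr(a[0]),cr(a[1]),.024))
for n in("top","side"):
    P=np.load(n+"P.npy").reshape(-1,3)
    for y in np.arange(-.7,.4,.1):
        k=(P[:,1]>y)&(P[:,1]<y+.1)&(P[:,2]>.1)&(P[:,2]<.5)&(P[:,0]>.3)&(P[:,0]<.62)
        if k.sum()>5: print(n,y.round(1),k.sum(),"xmin",P[k,0].min().round(3),"zmax",P[k,2].max().round(3))
go([.32,-.45,.23],[.42,-.2,.23],[.45,.0,.23],[.452,.28,.2])
E
```

```text
[0.50393075 0.26311554 0.028     ]
[ 0.52522141 -0.15779724  0.028     ]
[0.38193997 0.25284525 0.024     ]
[ 0.39905733 -0.14866329  0.024     ]
top -0.6 47 xmin 0.585 zmax 0.321
top -0.5 2382 xmin 0.447 zmax 0.375
top -0.4 1448 xmin 0.456 zmax 0.363
top -0.3 647 xmin 0.554 zmax 0.271
top 0.1 34 xmin 0.573 zmax 0.102
top 0.2 263 xmin 0.561 zmax 0.173
top 0.3 718 xmin 0.561 zmax 0.17
side -0.5 1579 xmin 0.45 zmax 0.371
side -0.4 1976 xmin 0.458 zmax 0.368
side -0.3 1091 xmin 0.556 zmax 0.27
side 0.1 10 xmin 0.582 zmax 0.102
side 0.2 139 xmin 0.563 zmax 0.17
side 0.3 1368 xmin 0.563 zmax 0.172
to [0.32, -0.45, 0.23] tool cm [ 20.64 -16.23   0.05]
to [0.42, -0.2, 0.23] tool cm [ 36.18 -38.22   0.1 ]
to [0.45, 0.0, 0.23] tool cm [ 43.75 -56.97   0.14]
to [0.452, 0.28, 0.2] tool cm [ 50.46 -84.15   3.2 ]
yaw 13.45 pos [ 0.157  -0.6559  0.2301] F [-0.38  0.32  0.36] t 0.1 q [-1.49  0.29  1.58  0.    1.28 -0.15]
```

```bash
python3 -m pendant '[{"dx":4,"dy":-4},{"dx":8,"dy":-8},{"dx":12,"dy":-12},{"dx":16,"dy":-16},{"dx":19.4,"dy":-19.6},{"dx":22.5,"dy":-23.5,"twist":-8},{"dx":25.5,"dy":-27.5,"twist":-16},{"dx":28.5,"dy":-31.8,"twist":-24},{"dx":32,"dy":-36.5,"twist":-32},{"dx":35.5,"dy":-41.5,"twist":-40}]' 0 40
python3 -c "
from h import *
go([.44,-.05,.23],[.45,.1,.22],[.448,.29,.2])"
```

```text
to [0.44, -0.05, 0.23] tool cm [ 41.62 -52.34   0.13]
to [0.45, 0.1, 0.22] tool cm [ 46.08 -66.7    1.16]
to [0.448, 0.29, 0.2] tool cm [ 50.3  -85.22   3.21]
yaw 13.45 pos [ 0.157  -0.6559  0.2301] F [-0.38  0.32  0.36] t 0.1 q [-1.49  0.29  1.58  0.    1.28 -0.15]$[0]: bad value
```

```bash
python3 -m pendant '[{"dx":4,"dy":-4,"dz":0,"twist":0},{"dx":8,"dy":-8,"dz":0,"twist":0},{"dx":12,"dy":-12,"dz":0,"twist":0},{"dx":16,"dy":-16,"dz":0,"twist":0},{"dx":19.4,"dy":-19.6,"dz":0,"twist":0},{"dx":22.5,"dy":-23.5,"dz":0,"twist":-8},{"dx":25.5,"dy":-27.5,"dz":0,"twist":-16},{"dx":28.5,"dy":-31.8,"dz":0,"twist":-24},{"dx":32,"dy":-36.5,"dz":0,"twist":-32},{"dx":35.5,"dy":-41.5,"dz":0,"twist":-40}]' 0 40
python3 -c "
from h import *
go([.44,-.05,.23],[.45,.1,.22],[.448,.29,.2])"
```

```text
time: 1.35
eef_pos: [0.406, -0.1685, 0.2311]
tcp_rot: [0.892, 0.451, 0.0, 0.0]
contact_force: [0.3, -0.6, 0.4]
opening: 0.002
finger_force: 0.0
to [0.44, -0.05, 0.23] tool cm [11.56 -4.28  0.11]
to [0.45, 0.1, 0.22] tool cm [ 24.24 -12.36   1.11]
to [0.448, 0.29, 0.2] tool cm [ 39.43 -23.78   3.11]
yaw 53.67 pos [ 0.406  -0.1685  0.2311] F [ 0.27 -0.63  0.36] t 1.35 q [-0.63 -0.26  2.13  0.    1.27  0.01]
```

```bash
python3 -m pendant '[{"dx":5.5,"dy":-2,"dz":0,"twist":-6},{"dx":11.5,"dy":-4.3,"dz":0,"twist":-12},{"dx":16,"dy":-7,"dz":0,"twist":-18},{"dx":20,"dy":-9.7,"dz":0,"twist":-24},{"dx":24.2,"dy":-12.4,"dz":0,"twist":-30},{"dx":28,"dy":-15.5,"dz":1,"twist":-36},{"dx":32,"dy":-18.3,"dz":1.5,"twist":-39},{"dx":36,"dy":-21.2,"dz":2,"twist":-39},{"dx":39.4,"dy":-23.8,"dz":3,"twist":-39},{"dx":39.4,"dy":-23.8,"dz":3,"twist":-39}]'
python3 -c "
from h import *
go([.448,.25,.1],[.448,.25,.04])"
```

```text
time: 2.6
eef_pos: [0.4478, 0.2899, 0.1997]
tcp_rot: [0.69, 0.723, -0.001, -0.001]
contact_force: [-0.1, -0.6, -0.9]
opening: -0.001
finger_force: 0.0
to [0.448, 0.25, 0.1] tool cm [-3.98 -0.14  9.98]
to [0.448, 0.25, 0.04] tool cm [-3.97 -0.12 15.98]
yaw 92.68 pos [0.4478 0.2899 0.1997] F [-0.09 -0.62 -0.88] t 2.6 q [0.38 0.   1.95 0.   1.19 0.34]
```

```bash
python3 -m pendant '[{"dx":-2,"dy":0,"dz":3,"twist":0},{"dx":-4,"dy":-0.1,"dz":6,"twist":0},{"dx":-4,"dy":-0.1,"dz":9,"twist":0},{"dx":-4,"dy":-0.1,"dz":12,"twist":0},{"dx":-4,"dy":-0.1,"dz":14,"twist":0},{"dx":-4,"dy":-0.1,"dz":15.5,"twist":0},{"dx":-4,"dy":-0.1,"dz":15.5,"twist":0}]'
python3 - <<'E'
from h import *
go([.448,.2,.045])
c=cam("side"); im=c["img"][150:350,200:440,::-1]
cv2.imwrite("pics/s2.png",cv2.resize(im,None,fx=3,fy=3,interpolation=cv2.INTER_CUBIC))
E
```

```text
time: 3.48
eef_pos: [0.4491, 0.2472, 0.0453]
tcp_rot: [0.692, 0.722, -0.001, -0.001]
contact_force: [-0.2, 0.5, 0.9]
opening: -0.002
finger_force: 0.0
to [0.448, 0.2, 0.045] tool cm [-4.71 -0.31  0.04]
yaw 92.42 pos [0.4491 0.2472 0.0453] F [-0.21  0.51  0.92] t 3.475 q [ 0.31  0.17  2.09 -0.    0.88  0.26]
```

View pics/s2.png

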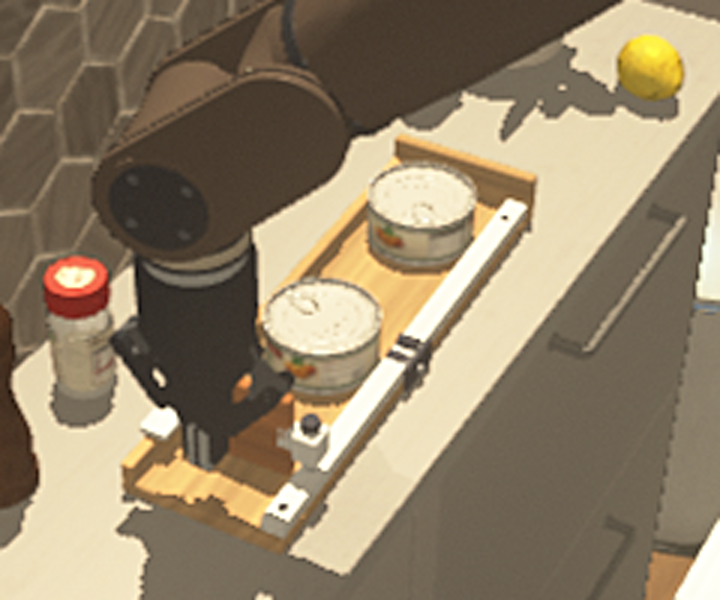

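Picture: the shut fingers (205,450) stand in the channel just behind the stop (265,440). The knob is at (310,425), the clip at (405,350), and everything else is clear. Starting to push slowly.

```bash
python3 -m pendant '[{"dx":-0.5,"dy":0,"dz":0,"twist":0},{"dx":-1,"dy":0,"dz":0,"twist":0},{"dx":-1.5,"dy":0,"dz":0,"twist":0},{"dx":-2,"dy":0,"dz":0,"twist":0},{"dx":-2.5,"dy":0,"dz":0,"twist":0},{"dx":-3,"dy":0,"dz":0,"twist":0},{"dx":-3.5,"dy":0,"dz":0,"twist":0},{"dx":-4,"dy":0,"dz":0,"twist":0},{"dx":-4.5,"dy":0,"dz":0,"twist":0},{"dx":-5,"dy":0,"dz":0,"twist":0}]'
```

```text
time: 4.78
eef_pos: [0.4521, 0.1978, 0.0464]
tcp_rot: [0.692, 0.722, 0.0, 0.0]
contact_force: [0.9, 0.3, -0.1]
opening: -0.001
finger_force: 0.6
```

```bash
python3 -m pendant '[{"dx":-0.5,"dy":0,"dz":0,"twist":0},{"dx":-1,"dy":0,"dz":0,"twist":0},{"dx":-1.5,"dy":0,"dz":0,"twist":0},{"dx":-2,"dy":0,"dz":0,"twist":0},{"dx":-2.5,"dy":0,"dz":0,"twist":0},{"dx":-3,"dy":0,"dz":0,"twist":0}]'
python3 - <<'E'
from h import *
go([.448,.1,.045])
for n in("top","side"):
    c=cam(n); np.savez(n+"1.npz",**c)
a=dict(np.load("top1.npz"))["img"][225:290,225:400,::-1];b=dict(np.load("side1.npz"))["img"][190:335,235:385,::-1]
a=cv2.resize(a,None,fx=4,fy=4,interpolation=cv2.INTER_CUBIC);b=cv2.resize(b,None,fx=2,fy=2,interpolation=cv2.INTER_CUBIC)
o=np.zeros((260+290,700,3),np.uint8);o[:260]=a;o[260:,:300]=b;cv2.imwrite("pics/m3.png",o)
E
```

```text
time: 5.52
eef_pos: [0.4534, 0.1677, 0.0464]
tcp_rot: [0.692, 0.722, 0.0, 0.0]
contact_force: [-0.3, 1.4, 0.3]
opening: -0.004
finger_force: 0.6
to [0.448, 0.1, 0.045] tool cm [-6.74 -0.83  0.14]
yaw 92.45 pos [0.4534 0.1677 0.0464] F [-0.27  1.42  0.27] t 5.525 q [0.14 0.11 2.16 0.   0.87 0.1 ]
```

View pics/m3.png

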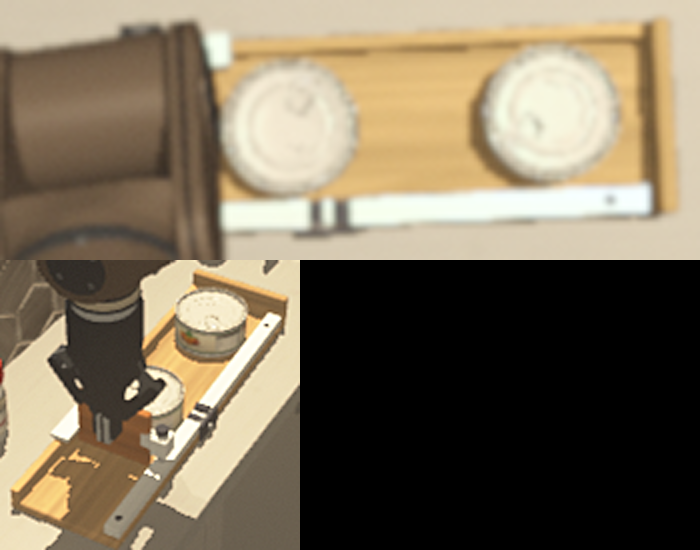

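The top view is blocked by the arm. The side view shows the stop moved, with the knob at composite (161,430), just before tin A, and the clip at (202,412).

```bash
cat >> h.py <<'E'
def knob(c,u,v,z=.068):
    g=cv2.cvtColor(c["img"],cv2.COLOR_RGB2GRAY)[v-8:v+9,u-8:u+9].astype(float)
    w=np.clip(110-g,0,None); n,l,st,ce=cv2.connectedComponentsWithStats((w>20).astype(np.uint8))
    i=min(range(1,n),key=lambda i:np.hypot(*(ce[i]-8))); m=(l==i)
    vv,uu=np.mgrid[:17,:17]; W=w*m
    p=((uu*W).sum()/W.sum()+u-8,(vv*W).sum()/W.sum()+v-8)
    return p,m.sum(),ray(c,*p,z)
E
python3 - <<'E'
from h import *
S0=dict(np.load("side0.npz"));S=dict(np.load("side1.npz"))
print(knob(S0,303,291)); print(knob(S,315,275))
go([.45,.1,.045])
E
```

```text
((np.float64(303.16789667896677), np.float64(292.3154981549815)), np.int64(13), array([0.39451705, 0.20618763, 0.068     ]))
((np.float64(315.9837067209776), np.float64(276.3421588594705)), np.int64(10), array([0.39636934, 0.15308053, 0.068     ]))
to [0.45, 0.1, 0.045] tool cm [-6.72 -0.61  0.13]
yaw 92.43 pos [0.4533 0.1674 0.0463] F [ 0.08  0.26 -0.43] t 5.625 q [ 0.14  0.11  2.16 -0.    0.87  0.1 ]
```

```bash
python3 -m pendant '[{"dx":-0.6,"dy":0,"dz":0,"twist":0},{"dx":-1.2,"dy":0,"dz":0,"twist":0},{"dx":-1.8,"dy":0,"dz":0,"twist":0},{"dx":-2.4,"dy":0,"dz":0,"twist":0},{"dx":-3,"dy":0,"dz":0,"twist":0},{"dx":-3.6,"dy":0,"dz":0,"twist":0},{"dx":-4.2,"dy":0,"dz":0,"twist":0},{"dx":-4.8,"dy":0,"dz":0,"twist":0},{"dx":-5.4,"dy":0,"dz":0,"twist":0},{"dx":-6,"dy":0,"dz":0,"twist":0}]'
python3 - <<'E'
from h import *
go([.45,.1,.045])
c=cam("side"); np.savez("side2.npz",**c)
im=c["img"][210:310,270:390,::-1]
cv2.imwrite("pics/s4.png",cv2.resize(im,None,fx=6,fy=6,interpolation=cv2.INTER_CUBIC))
E
```

```text
time: 6.88
eef_pos: [0.4559, 0.1077, 0.0463]
tcp_rot: [0.692, 0.722, -0.0, -0.0]
contact_force: [-0.0, 2.6, -0.4]
opening: -0.001
finger_force: 1.1
to [0.45, 0.1, 0.045] tool cm [-0.74 -0.62  0.13]
yaw 92.45 pos [0.4559 0.1077 0.0463] F [-0.03  2.56 -0.41] t 6.875 q [ 0.01  0.08  2.2  -0.    0.87 -0.03]
```

View pics/s4.png

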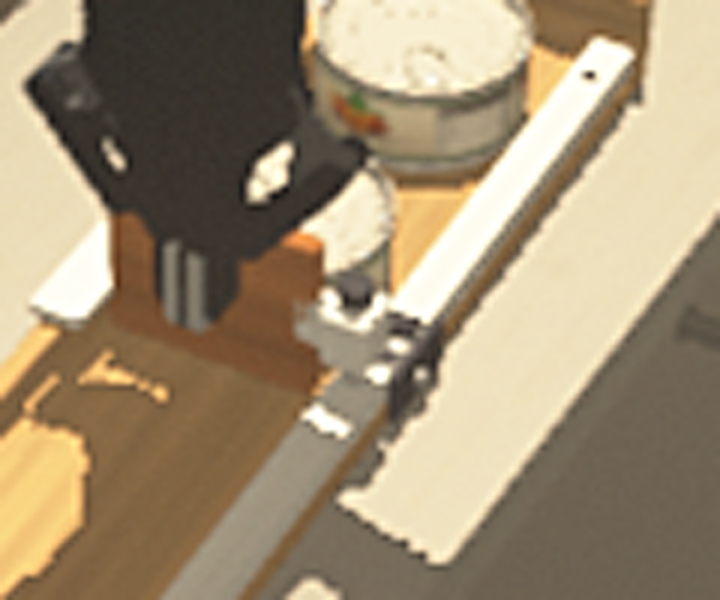

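The side view shows the knob at crop (355,288), with its housing just short of the clip ridges at about (400,335). From here, small steps with force checks.

```bash
python3 -m pendant '[{"dx":-0.2,"dy":0,"dz":0,"twist":0},{"dx":-0.4,"dy":0,"dz":0,"twist":0},{"dx":-0.6,"dy":0,"dz":0,"twist":0},{"dx":-0.8,"dy":0,"dz":0,"twist":0},{"dx":-0.9,"dy":0,"dz":0,"twist":0}]'|grep -E "eef|contact"
python3 -m pendant '[{"dx":-0.1,"dy":0,"dz":0,"twist":0},{"dx":-0.2,"dy":0,"dz":0,"twist":0}]'|grep -E "eef|contact"
```

```text
eef_pos: [0.4563, 0.0991, 0.0463]
contact_force: [0.1, 2.6, -0.6]
eef_pos: [0.4564, 0.0971, 0.0463]
contact_force: [1.6, 2.9, -0.7]
```

```bash
python3 -m pendant '[{"dx":-0.1,"dy":0,"dz":0,"twist":0}]'|grep -E "time|eef|contact"; python3 -m pendant '[{"dx":-0.1,"dy":0,"dz":0,"twist":0}]'|grep -E "time|eef|contact"
```

```text
time: 7.92
eef_pos: [0.4564, 0.0961, 0.0463]
contact_force: [-0.5, 1.0, -0.5]
time: 8.05
eef_pos: [0.4565, 0.0954, 0.0463]
contact_force: [0.5, 5.2, -0.4]
```

Ridge onset is where expected, so the seat should be at TCP y of about 0.082. I'll step 1 mm at a time.

```bash
python3 -m pendant '[{"dx":-0.1,"dy":0,"dz":0,"twist":0},{"dx":-0.2,"dy":0,"dz":0,"twist":0}]'|grep -E "time|eef|contact"; python3 -m pendant '[{"dx":-0.1,"dy":0,"dz":0,"twist":0}]'|grep -E "time|eef|contact"; python3 -m pendant '[{"dx":-0.1,"dy":0,"dz":0,"twist":0}]'|grep -E "time|eef|contact"
```

```text
time: 8.3
eef_pos: [0.4565, 0.0944, 0.0464]
contact_force: [0.6, 8.1, -1.0]
time: 8.43
eef_pos: [0.4566, 0.0933, 0.0464]
contact_force: [1.0, 7.6, -0.6]
time: 8.55
eef_pos: [0.4566, 0.0919, 0.0464]
contact_force: [0.8, 5.2, -1.4]
```

```bash
python3 -m pendant '[{"dx":-0.1,"dy":0,"dz":0,"twist":0}]'|grep -E "time|eef|contact"; python3 -m pendant '[{"dx":-0.1,"dy":0,"dz":0,"twist":0}]'|grep -E "time|eef|contact"
```

```text
time: 8.68
eef_pos: [0.4567, 0.0905, 0.0464]
contact_force: [0.1, 3.8, -1.3]
time: 8.8
eef_pos: [0.4567, 0.0891, 0.0463]
contact_force: [1.3, 2.7, 0.1]
```

```bash
for i in 1 ; do python3 -m pendant '[{"dx":-0.1,"dy":0,"dz":0,"twist":0}]'|grep -E "eef|contact"; done;  python3 -m pendant '[{"dx":-0.1,"dy":0,"dz":0,"twist":0}]'|grep -E "eef|contact"
```

```text
eef_pos: [0.4568, 0.0877, 0.0464]
contact_force: [-0.1, 0.4, 0.0]
eef_pos: [0.4568, 0.0866, 0.0464]
contact_force: [0.9, -0.1, 0.5]
```

```bash
python3 -m pendant '[{"dx":-0.1,"dy":0,"dz":0,"twist":0}]'|grep -E "eef|contact";  python3 -m pendant '[{"dx":-0.1,"dy":0,"dz":0,"twist":0}]'|grep -E "eef|contact"
```

```text
eef_pos: [0.4569, 0.0856, 0.0464]
contact_force: [0.3, -0.2, 0.3]
eef_pos: [0.457, 0.0848, 0.0464]
contact_force: [0.4, -0.1, -0.3]
```

```bash
python3 -m pendant '[{"dx":-0.1,"dy":0,"dz":0,"twist":0}]'|grep -E "eef|contact";  python3 -m pendant '[{"dx":-0.1,"dy":0,"dz":0,"twist":0}]'|grep -E "eef|contact"
```

```text
eef_pos: [0.457, 0.0839, 0.0464]
contact_force: [-1.1, 0.3, -0.4]
eef_pos: [0.457, 0.083, 0.0464]
contact_force: [0.7, 0.0, 0.2]
```

```bash
python3 -m pendant '[{"dx":-0.05,"dy":0,"dz":0,"twist":0}]'|grep -E "eef|contact";  python3 -m pendant '[{"dx":-0.05,"dy":0,"dz":0,"twist":0}]'|grep -E "eef|contact"
python3 - <<'E'
from h import *
c=cam("side"); np.savez("side3.npz",**c)
im=c["img"][210:310,270:390,::-1]
cv2.imwrite("pics/s5.png",cv2.resize(im,None,fx=6,fy=6,interpolation=cv2.INTER_CUBIC))
E
```

```text
eef_pos: [0.457, 0.0826, 0.0463]
contact_force: [0.4, -0.2, 0.7]
eef_pos: [0.457, 0.0821, 0.0463]
contact_force: [-0.9, -1.5, -0.1]
```

View pics/s5.png

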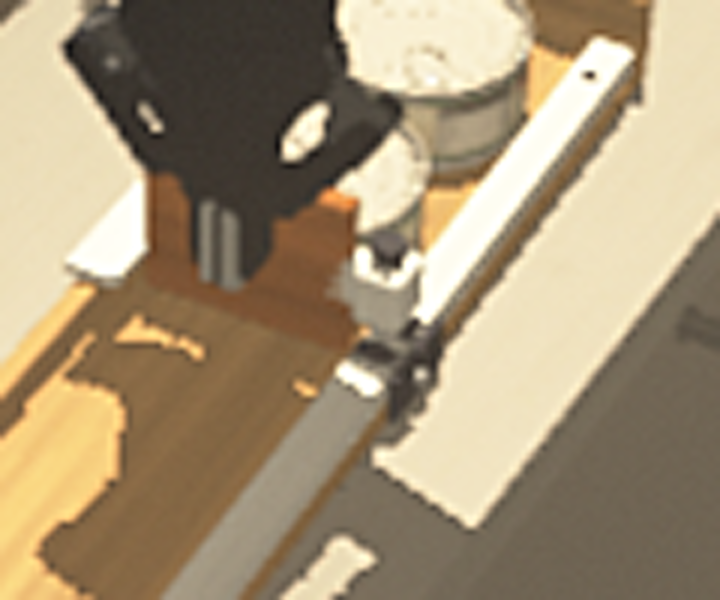

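The knob is now at crop (388,247), above and past the low ridge (375,350). I'll measure how far it has travelled.

Run:
```python
from h import *
for n,u,v in(("side0",303,292),("side1",316,276),("side2",329,258),("side3",335,251)):
    print(n,knob(dict(np.load(n+".npz")),u,v))
```

```text
side0 ((np.float64(303.16789667896677), np.float64(292.3154981549815)), np.int64(13), array([0.39451705, 0.20618763, 0.068     ]))
side1 ((np.float64(315.9837067209776), np.float64(276.3421588594705)), np.int64(10), array([0.39636934, 0.15308053, 0.068     ]))
side2 ((np.float64(328.9639468690702), np.float64(259.392789373814)), np.int64(12), array([0.39958366, 0.09355886, 0.068     ]))
side3 ((np.float64(334.51781472684087), np.float64(252.3871733966746)), np.int64(10), array([0.40063379, 0.06751252, 0.068     ]))
```

```bash
python3 -m pendant '[{"dx":-0.05,"dy":0,"dz":0,"twist":0},{"dx":-0.05,"dy":0,"dz":0,"twist":0}]'|grep -E "eef|contact";  python3 -m pendant '[{"dx":-0.05,"dy":0,"dz":0,"twist":0},{"dx":-0.05,"dy":0,"dz":0,"twist":0}]'|grep -E "eef|contact"
```

```text
eef_pos: [0.457, 0.0816, 0.0463]
contact_force: [1.0, -0.4, 0.4]
eef_pos: [0.457, 0.0815, 0.0463]
contact_force: [1.3, 2.3, 0.5]
```

```bash
python3 -m pendant '[{"dx":-0.05,"dy":0,"dz":0,"twist":0},{"dx":-0.05,"dy":0,"dz":0,"twist":0}]'|grep -E "eef|contact"
```

```text
eef_pos: [0.457, 0.0812, 0.0463]
contact_force: [0.4, 5.6, 0.8]
```

There is a steep rise at the predicted seat, so the pin is in. I'll back off, lift clear and check.

```bash
python3 -m pendant '[{"dx":0.3,"dy":0,"dz":0,"twist":0},{"dx":1,"dy":0,"dz":0,"twist":0},{"dx":2,"dy":0,"dz":0,"twist":0},{"dx":4,"dy":0,"dz":0,"twist":0},{"dx":4,"dy":0,"dz":-4,"twist":0},{"dx":4,"dy":0,"dz":-8,"twist":0},{"dx":6,"dy":0,"dz":-12,"twist":0},{"dx":10,"dy":0,"dz":-14,"twist":0},{"dx":14,"dy":0,"dz":-15,"twist":0},{"dx":14,"dy":0,"dz":-15,"twist":0}]'
python3 - <<'E'
from h import *
o=np.zeros((570,700,3),np.uint8)
for n in("top","side"):
    c=cam(n); np.savez(n+"4.npz",**c)
    if n=="top": o[:260]=cv2.resize(c["img"][225:290,225:400,::-1],(700,260),interpolation=cv2.INTER_CUBIC)
    else: o[260:560,:360]=cv2.resize(c["img"][210:310,270:390,::-1],(360,300),interpolation=cv2.INTER_CUBIC)
cv2.imwrite("pics/f.png",o)
S=dict(np.load("side4.npz"));print(knob(S,335,251))
E
```

```text
time: 11.85
eef_pos: [0.4512, 0.2229, 0.1976]
tcp_rot: [0.69, 0.723, 0.001, 0.001]
contact_force: [-0.6, -0.3, -0.6]
opening: 0.003
finger_force: 0.0
((np.float64(334.48214285714283), np.float64(252.41468253968253)), np.int64(13), array([0.40065495, 0.06763154, 0.068     ]))
```

View pics/f.png

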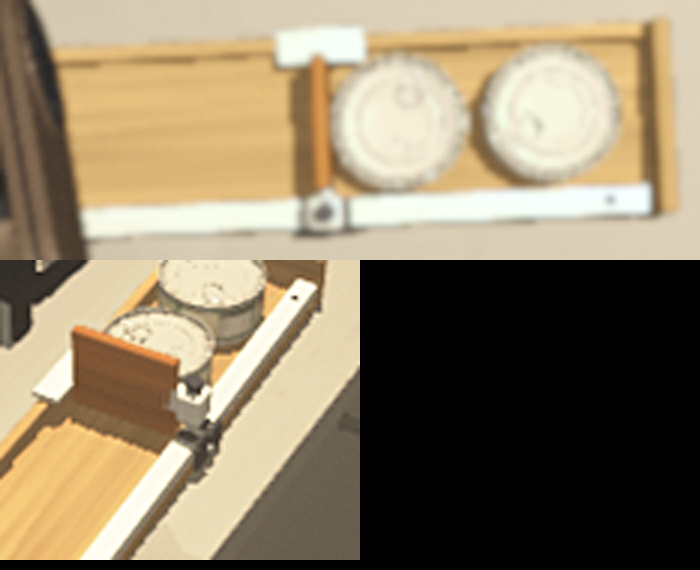

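The top view has the knob at (323,212), squarely on the clip, at y ≈ 0.064 against a notch at 0.063. The tins are upright and untouched, and the hand is clear.

```bash
python3 -c "
from plant import ctrl
print(ctrl.sign_off())"
```

```text
the job is handed in; nothing more can be done
None
```

The job is handed in (no verdict was returned): the pin measured within about 1 mm of the notch and the force rose steeply there, both tins stand upright between the stop and the end wall, and the hand is clear.

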